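# Clip the tubing cassette into the peristaltic pump and bed it in with the jog lever

### The arm

A 6-joint arm with a two-finger parallel gripper is mounted at the origin on a cart in front of the work surface, level with it; the furniture and walls round the work are solid. World frame = base frame: x ahead of the robot, y to its left, z up, the work surface at z = 0. Lengths are in m, angles in degrees, forces in N, time in s.
With the tool pointing down it reaches from about 0.275 to 0.875 m from the base axis. Payload 12.5 kg.
Tool frame: the origin (TCP) lies midway between the tips of the shut fingers; the grasp point (between the pads) lies 19 mm behind it; z points along the fingers, y is the line along which they close (so a half turn about z gives the same grasp; the last joint's range is limited). The gripper opens to 85 mm and grips with 20 to 120 N. Pads are 22 mm wide; open, the fingers measure 114 mm over their backs; the gripper's body (76 mm by 85 mm) begins 54 mm behind the grasp point. The pads swing forward as they close: fully open they stand 13 mm farther back than shut.
Start: joints at [67.002, 20.094, 94.641, -0, 65.266, -4.847], TCP at [0.171, 0.523, 0.231] pointing down, gripper open.
Joint ranges: [-157.81, 157.81], [-45, 120.19], [0.68, 151.7], [-89.99, 269.99], [4.06, 180], [-164.3, 164.3]. Speed limits (degrees/s): [127.2, 127.2, 159.86, 180, 180, 180].

### API

Orientations are given as [roll, pitch, yaw] about the fixed x, y, z axes, in that order (R = Rz(yaw) Ry(pitch) Rx(roll)).
In Python, from workcell import r, readout, read_camera gives the robot as it stands (r), with the cameras as plain functions and the readings (readout).
- The arm moves only by the shell command python3 drive.py 'ROWS' [OPENING] [FORCE]. ROWS is a JSON list of rows, 1 to 8 of them, each of 6 numbers: dx, dy, dz in m, then a rotation vector rx, ry, rz in degrees; each row is the pose to reach, as a shift and turn from the pose commanded when the command began, along the tool's axes at that moment; what a row does not reach only later rows make up. A row lasts 1/12 s, in which the tool goes at most 0.0417 m and 7.16 degrees, less where a joint would pass 70% of its speed; a pose out of reach is approached as far as the arm can. OPENING is the opening from 0.0 (shut) to 1.0 (fully open), set as the command begins (- or left out keeps the last). The fingers move at their own pace and stop on an object; FORCE is the grip in N (left out, the last holds). Time passes only in rows, so rows that do not move let the fingers close. It prints the time, the measured TCP pose, the force, the opening and the grip force at its end.
- readout.get_obs(): the state, without advancing time (a new reading comes with each control period).
- read_camera(name): name is "scene" or "top" or "wrist"; returns a dict with "image" (384x512x3 uint8, red, green, blue), "camera_matrix" (3x3 intrinsics, pixels), "rvec" (rotation vector, rad) and "tvec" (3), from world to camera coordinates, as OpenCV has them. Camera axes: x right, y down, z forward; pixel columns grow to the right and rows downward; lengths in m; the calibration is good to about 2 mm. A picture is of the moment at which its call begins. There is no depth.
- r.sign_off(): hands the job in; it is judged then, once.
The state is a dict: "t": time; "q": joint angles; "qvel": joint speeds; "joint_torque": joint torques, N m; "tool_pos": TCP position; "tool_rot": TCP orientation; "ft_force": force on the tool from outside, world axes, zero at the start; "ft_torque": the same for the moment, N m; "grip_width": opening from 0.0 (shut) to 1.0 (fully open); "finger_force": force on a finger pad.
Only numpy, scipy, OpenCV 4.12 (cv2) and the standard library are available. Lean on these libraries where they do the work, as an engineer would, in place of code of your own. Each camera call takes 0.05 s, during which the arm holds its last target. There are 200 camera calls.

### The job

Fit the tubing cassette that lies on the bench into the dock on top of the peristaltic pump, arrow side up and either way round, and press it down at each end until both ends have clicked under their orange spring catches. Then bed the rollers in: tilt the pump's red jog lever sideways towards the blue outlet end of the cassette (the way its arrow points), hold it over for about two seconds, and let it spring back upright. Do not work the lever before the cassette is locked in or against the arrow, and leave the bottle, beaker, tip box and spare pump head standing where they are.

Things in the scene. Friction and masses are not known exactly. Their poses are not given: they have to be found in the camera images.
- pump: Bench peristaltic pump, fixed on the bench: white case 222 mm deep (x) x 252 mm wide (y) x 70 mm high. Origin: centre of its underside, on the bench; z up; its -x side is the front (towards the robot), +y its left. On its top: the aluminium dock plate at the back; the red jog lever, a display and a small knob in front.
- dock (a point): Centre of the dock plate, where the cassette's underside rests when home: 72 mm above the bench, 45 mm behind the pump's origin. Axes as the pump's; the cassette lies along y, either way round. Four grey corner guides, 24 mm high, 43 to 67 mm from the centre along y, leave 1.5 mm play (6 mm lead-in on top); the long sides are free for fingers. The jog lever is 111 mm in front.
- cassette: Tubing cassette, loose, about 150 g: pale blue-grey rigid housing 50 mm wide (x) x 112 mm long (y) x 40 mm high, ribbed on both long sides to hold it; starts upright on the bench at any yaw. Origin: centre of its underside, z up. The blue arrow on top points along +y. At each end a latch foot 24 mm wide, 5 mm thick, reaches at the bottom to 65 mm from the centre.
- outlet (a point): Tip of the cassette's blue outlet nozzle (8 mm thick): on its centre line, 76 mm along +y and 29 mm above its underside. The inlet nozzle, grey like the housing, is its mirror image at the -y end.
- pad_out (a point): Ribbed press pad (30 x 19 mm) on the cassette's top at the outlet end: 44 mm along +y, 41 mm above its underside. Laid in the dock, each foot first stops on the slope of its catch, with the pad 50 to 54 mm above the dock plate; pressing there with about 12 N snaps that end home, the pad then 41 to 42.5 mm above the plate (a little play).
- pad_in (a point): The same press pad at the inlet end: 44 mm along -y, 41 mm above the cassette's underside.
- catch_left (a joint): Orange spring catch, 19 mm high, at the middle of the dock's +y end: 0 at rest and when snapped over the foot; grows to at most 0.008 m as the foot pushes it outwards.
- catch_right (a joint): The same catch at the dock's -y end: 0 at rest and when snapped over the foot; grows as it is pushed outwards.
- jog_lever (a joint): Tilt of the red jog lever: 0 upright, positive to the pump's left (+y), negative to its right (-y), stops at +-0.5 rad. A spring brings it back to 0; holding it at the stop takes about 6 N at the handle. The pump runs while it is tilted past 0.3 rad.
- jog_grip (a point): Point on the axis of the jog lever's round red handle, 66 mm from the pivot: the handle is 23 mm thick here, 16 mm at its lower end, and reaches from 36 mm below to 17 mm above this point. Lever upright: 140 mm above the bench, 66 mm in front of the pump's origin, on its centre line.
- blue_cap_bottle: White bottle with a blue cap, 48 mm thick, 92 mm high, standing loose; origin at the centre of its underside. Leave alone.
- beaker: Clear beaker, 55 mm across, 66 mm high, standing loose; origin at the centre of its underside. Leave alone.
- tip_box: Blue box of yellow pipette tips, 85 x 116 x 65 mm; origin at the centre of its underside. Leave alone.
- spare_head: Spare dark grey pump head, 56 x 58 x 45 mm; origin at the centre of its underside. Leave alone.

How it is judged (in metres and radians):
On the way, in this order (a step that is already met when the one before it is completed fails the run):
1. the cassette lies in the dock with both ends fully down and both catches snapped over its feet (z of each of pad_out, pad_in in the frame of dock below 0.0435 m and angle between cassette's own z axis and vertical below 0.06 rad and horizontal distance between cassette and dock below 0.004 m and value of joint each of catch_left, catch_right below 0.0015 m), for 0.3 s.
2. with the cassette locked in, the jog lever is held tilted by more than 0.3 rad towards the cassette's blue outlet end for at least 1.2 s (all of step 1 and ((y of outlet in the frame of dock above 0 m and value of joint jog_lever above 0.3 rad) or (y of outlet in the frame of dock below 0 m and value of joint jog_lever below -0.3 rad))), for 1.2 s.
At the end, for the whole second after the job is handed in: The cassette lies upright in the dock within 4 mm of its centre, both ends fully down (press pads at most 43.5 mm above the dock plate) and both catches closed (within 1.5 mm), at rest; the jog lever is back upright within 0.06 rad (all of step 1 and value of joint jog_lever between -0.06 and 0.06 rad and linear speed of cassette below 0.01 m/s); the robot touches nothing.
It fails at once if the jog lever is tilted more than 0.2 rad before the cassette is locked in ((value of joint jog_lever above 0.2 rad or value of joint jog_lever below -0.2 rad) and not (z of each of pad_out, pad_in in the frame of dock below 0.0435 m and angle between cassette's own z axis and vertical below 0.06 rad and horizontal distance between cassette and dock below 0.004 m and value of joint each of catch_left, catch_right below 0.0015 m)).
It fails at once if the jog lever is tilted more than 0.2 rad against the cassette's arrow ((y of outlet in the frame of dock above 0 m and value of joint jog_lever below -0.2 rad) or (y of outlet in the frame of dock below 0 m and value of joint jog_lever above 0.2 rad)).
It fails at once if the bottle, the beaker, the tip box or the spare pump head is moved by more than 30 mm or tipped (distance of any of blue_cap_bottle, beaker, tip_box, spare_head from where it was at the start of the episode above 0.03 m or angle between any of blue_cap_bottle, beaker, tip_box, spare_head's own z axis and vertical above 0.35 rad).
It also fails if it takes over 56 s, if anything falls off the work surface, if the arm or the gripper's body presses on something with over 40 N, if the wrist force passes 120 N, or if a joint passes its speed limit or range.

## Working session

There is one attempt and no reset: what is moved stays moved. The work goes in short steps, Python scripts to look and compute and a shell command to move; the robot and the scene stay as the last step left them, time stands still between calls to the robot, and variables do not carry over. Pictures are saved under pics/ and viewed, at most 10 in all, crops included, and the job is handed in when it is done.

```bash
ls
cat > h.py <<'E'
import numpy as np, cv2
from workcell import r, readout, read_camera
from scipy.spatial.transform import Rotation as R
def P(c):
    Rm=cv2.Rodrigues(np.array(c["rvec"],float))[0]; return np.array(c["camera_matrix"]),Rm,np.array(c["tvec"],float).reshape(3)
def save(c,f): cv2.imwrite(f,cv2.cvtColor(c["image"],cv2.COLOR_RGB2BGR))
def ray(c,uv):
    K,Rm,t=P(c); d=Rm.T@np.linalg.inv(K)@np.array([uv[0],uv[1],1.]); return -Rm.T@t,d/np.linalg.norm(d)
def atz(c,uv,z):
    o,d=ray(c,uv); return o+d*(z-o[2])/d[2]
def tri(cs,uvs):
    A=np.zeros((3,3));b=np.zeros(3)
    for c,uv in zip(cs,uvs):
        o,d=ray(c,uv);M=np.eye(3)-np.outer(d,d);A+=M;b+=M@o
    x=np.linalg.solve(A,b); return x,[round(float(np.linalg.norm((np.eye(3)-np.outer(d,d))@(x-o))),4) for o,d in (ray(c,u) for c,u in zip(cs,uvs))]
def proj(c,X):
    K,Rm,t=P(c); return cv2.projectPoints(np.atleast_2d(np.array(X,float)),Rm,t,K,None)[0].reshape(-1,2)
E
mkdir -p pics
python3 - <<'E'
from h import *
import pickle
cs={n:read_camera(n) for n in("scene","top","wrist")}
pickle.dump(cs,open("c0.pkl","wb"))
ims=[cs[n]["image"] for n in("top","scene")]
for n in cs: save(cs[n],f"pics/{n}0.png"); print(n,(-P(cs[n])[1].T@P(cs[n])[2]).round(3))
cv2.imwrite("pics/top0b.png",cv2.resize(cv2.imread("pics/top0.png"),(800,600),interpolation=cv2.INTER_CUBIC))
cv2.imwrite("pics/scene0b.png",cv2.resize(cv2.imread("pics/scene0.png"),(800,600),interpolation=cv2.INTER_CUBIC))
print(readout.get_obs())
E
```

```text
drive.py
pics
workcell.py
scene [ 0.07  -0.663  1.161]
top [0.233 0.057 1.397]
wrist [0.103 0.544 0.372]
{'t': 0.15, 'q': array([ 6.70018073e+01,  2.01181113e+01,  9.46675689e+01, -1.44278678e-05,
        6.52671475e+01, -4.84687227e+00]), 'qvel': array([-0.09218387, -0.16221682, -0.10314257, -0.03534537, -0.02830604,
        0.04607838]), 'joint_torque': array([-5.60242506e-05, -5.06251931e+01, -2.91504192e+01, -1.67388448e-04,
        3.38507089e-03, -2.06370963e-06]), 'tool_pos': array([0.17121252, 0.52240316, 0.23088019]), 'tool_rot': array([-1.79947360e+02, -4.45051211e-03,  1.61848684e+02]), 'ft_force': array([-0.13415048, -0.10257445, -0.04949635]), 'ft_torque': array([-0.06000269, -0.02408574,  0.00972991]), 'finger_force': 0.0, 'grip_width': 1.0007045070758134}
```

View pics/top0b.png

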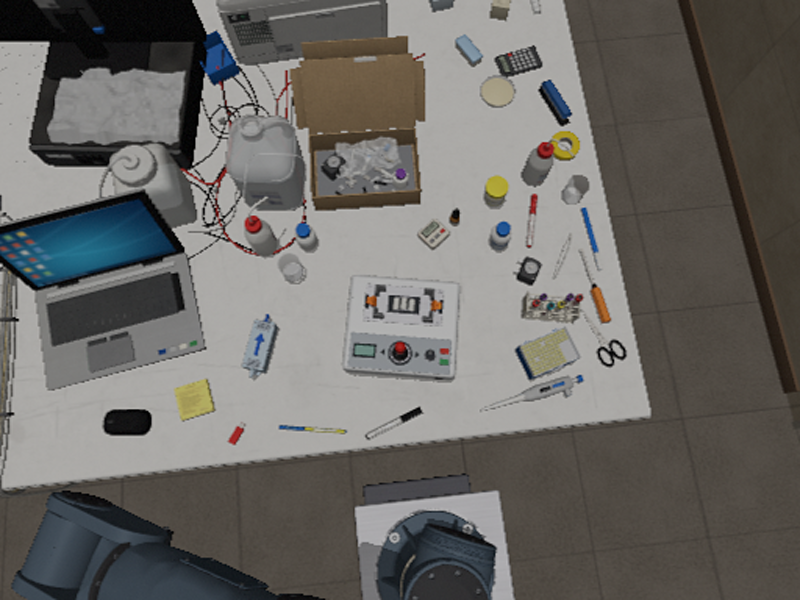

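View pics/scene0b.png

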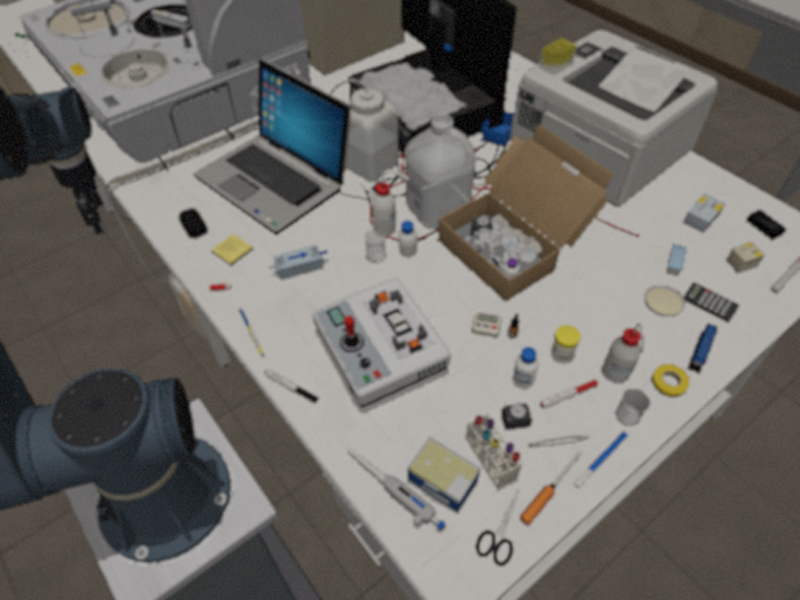

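Top view: cassette at about (260,346), arrow pointing up-image (away from the robot); pump at (402,327) with lever at (400,350). The neighbouring bottle and beaker are at (305,236) and (292,268). Scene view: cassette (298,262), pump (380,340). I'll enlarge both.

Run:
```python
from h import *
a=cv2.imread("pics/top0.png")[165:255,145:305]; b=cv2.imread("pics/scene0.png")[150:262,165:295]
cv2.imwrite("pics/topc.png",cv2.resize(a,None,fx=5,fy=5,interpolation=cv2.INTER_CUBIC))
cv2.imwrite("pics/scenec.png",cv2.resize(b,None,fx=5,fy=5,interpolation=cv2.INTER_CUBIC))
```

```text
(no output)
```

View pics/topc.png

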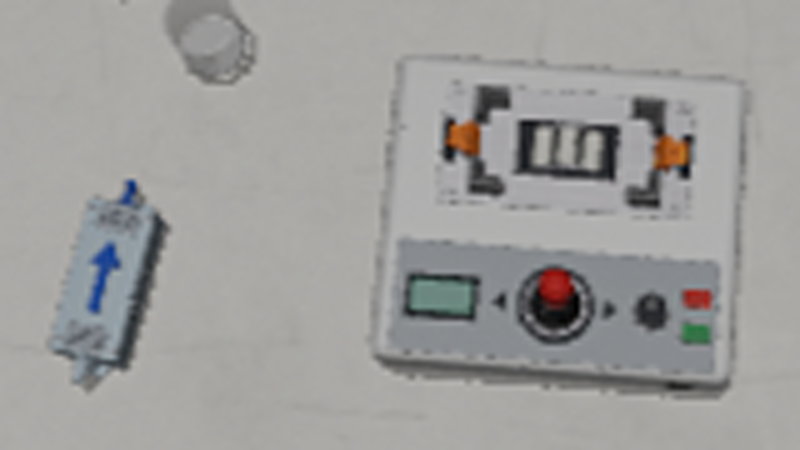

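View pics/scenec.png

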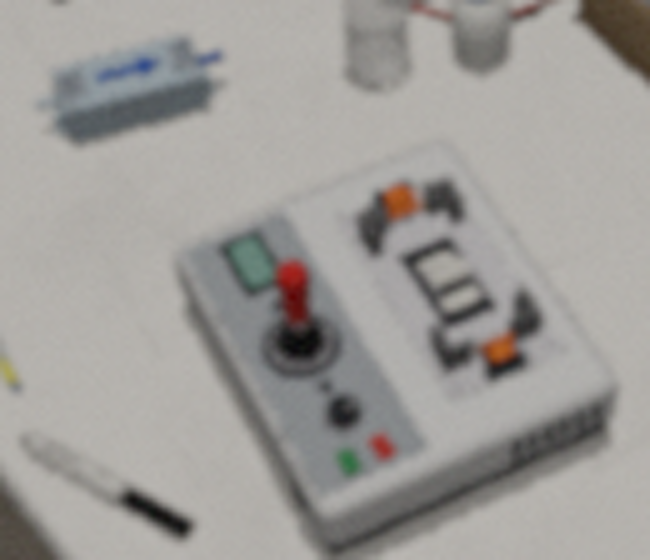

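Top crop: cassette arrow tail (94,311) to tip (108,243), catches at (463,138) and (673,153), and lever ball at (556,284). Scene crop: arrow (97,75) to (158,64), catches at (400,202) and (500,347), and lever at (292,272). Next I triangulate these.

Run:
```python
from h import *
import pickle
C=pickle.load(open("c0.pkl","rb"));T,S=C["top"],C["scene"]
ft=lambda u,v:((u+.5)/5-.5+145,(v+.5)/5-.5+165)
fs=lambda u,v:((u+.5)/5-.5+165,(v+.5)/5-.5+150)
pts={"tip":((108,243),(158,64)),"tail":((94,311),(97,75)),"nozzle":((131,184),(219,57)),"cR":((153,207),(190,38)),"cL":((90,200),None),
"catL":((463,138),(400,202)),"catR":((673,153),(500,347)),"win":((567,150),(448,282)),"lever":((556,284),(292,272)),
"pBL":((400,57),(445,142)),"pBR":((747,80),(617,385)),"pFL":((375,355),(178,255)),"pFR":((725,382),(320,515))}
for k,(a,b) in pts.items():
    if b: x,e=tri([T,S],[ft(*a),fs(*b)]);print(k,x.round(4),e)
for k,z in(("pBL",.07),("pBR",.07),("pFL",.07),("pFR",.07),("tip",.041),("tail",.041)):
    print(k,atz(T,ft(*pts[k][0]),z).round(4),atz(S,fs(*pts[k][1]),z).round(4))
```

```text
tip [0.5508 0.3405 0.0287] [0.0005, 0.0005]
tail [0.5014 0.35   0.0407] [0.0018, 0.0018]
nozzle [0.5951 0.3231 0.0212] [0.001, 0.001]
cR [0.5593 0.2962 0.0872] [0.0005, 0.0005]
catL [0.5893 0.0781 0.0748] [0.0013, 0.0013]
catR [ 0.5611 -0.0673  0.0815] [0.0017, 0.0017]
win [0.5749 0.0057 0.0669] [0.0016, 0.0016]
lever [0.4651 0.0261 0.1473] [0.0015, 0.0015]
pBL [0.6608 0.1179 0.0527] [0.0014, 0.0014]
pBR [ 0.6132 -0.1286  0.0598] [0.0004, 0.0004]
pFL [0.4476 0.1544 0.0519] [0.0025, 0.0025]
pFR [ 0.4001 -0.0845  0.0594] [0.0012, 0.0012]
pBL [0.6539 0.1175 0.07  ] [0.653  0.1056 0.07  ]
pBR [ 0.6099 -0.1271  0.07  ] [ 0.6086 -0.1336  0.07  ]
pFL [0.4423 0.1537 0.07  ] [0.4439 0.1406 0.07  ]
pFR [ 0.3977 -0.0831  0.07  ] [ 0.3981 -0.0903  0.07  ]
tip [0.5475 0.3381 0.041 ] [0.546  0.3295 0.041 ]
tail [0.4995 0.3504 0.041 ] [0.5031 0.3495 0.041 ]
```

```bash
cat >> h.py <<'E'
def to(pos,yaw,rp=(180,0)):
    o=readout.get_obs(); A=R.from_euler("xyz",o["tool_rot"],degrees=True); B=R.from_euler("xyz",[rp[0],rp[1],yaw],degrees=True)
    d=A.inv().apply(np.array(pos)-o["tool_pos"]); rv=(A.inv()*B).as_rotvec(degrees=True)
    print("t",round(o["t"],2),"pos",o["tool_pos"].round(4),"rot",o["tool_rot"].round(2)); print("row",d.round(4),rv.round(2),"rows>=",max(np.linalg.norm(d)/.0417,np.linalg.norm(rv)/7.16).round(1))
E
python3 - <<'E'
from h import *
import pickle
w=pickle.load(open("c0.pkl","rb"))["wrist"]; K,Rm,t=P(w); print(K, Rm[2])
to([.594,.325,.28],165.6)
E
```

```text
[[290.13166507   0.         252.27353625]
 [  0.         290.13166507 194.35612572]
 [  0.           0.           1.        ]] [ 0.26746559 -0.08837049 -0.95950655]
t 0.15 pos [0.1712 0.5224 0.2309] rot [-179.95   -0.    161.85]
row [-0.4632 -0.0559 -0.0491] [-0.05 -0.01 -3.75] rows>= 11.3
```

Run:
```python
from h import *
to([.56,.26,.29],165.6)
```

```text
t 0.15 pos [0.1712 0.5224 0.2309] rot [-179.95   -0.    161.85]
row [-0.4512 -0.1283 -0.059 ] [-0.05 -0.01 -3.75] rows>= 11.3
```

```bash
python3 drive.py '[[-0.03,-0.01,-0.01,0,0,0],[-0.07,-0.02,-0.02,0,0,-1],[-0.11,-0.03,-0.03,0,0,-2],[-0.15,-0.04,-0.04,0,0,-3],[-0.19,-0.054,-0.05,0,0,-3.75],[-0.23,-0.065,-0.059,0,0,-3.75],[-0.27,-0.076,-0.059,0,0,-3.75],[-0.31,-0.087,-0.059,0,0,-3.75]]'; python3 drive.py '[[-0.035,-0.01,0,0,0,0],[-0.07,-0.02,0,0,0,0],[-0.105,-0.03,0,0,0,0],[-0.13,-0.038,0,0,0,0],[-0.141,-0.041,0,0,0,0],[-0.141,-0.041,0,0,0,0],[-0.141,-0.041,0,0,0,0]]'
python3 - <<'E'
from h import *
import pickle
c=read_camera("wrist"); pickle.dump(c,open("w1.pkl","wb")); save(c,"pics/w1.png")
cv2.imwrite("pics/w1b.png",cv2.resize(cv2.imread("pics/w1.png"),(800,600),interpolation=cv2.INTER_CUBIC))
E
```

```text
t: 0.82
tool_pos: [0.4366, 0.3445, 0.291]
tool_rot: [179.9, 0.0, 165.6]
ft_force: [0.6, 0.5, 0.4]
grip_width: 1.002
finger_force: 0.0
t: 1.4
tool_pos: [0.561, 0.2713, 0.2899]
tool_rot: [-180.0, -0.1, 165.6]
ft_force: [-0.1, 0.5, 0.5]
grip_width: 0.994
finger_force: 0.0
```

View pics/w1b.png

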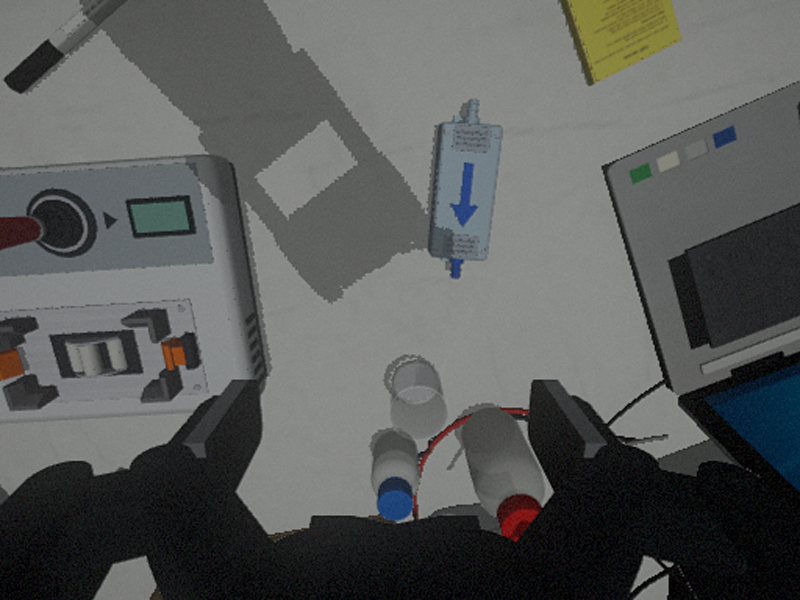

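The wrist view shows the cassette at (465,190), arrow (468,165) to (463,227), outlet nozzle at (456,270), and the pump at the left. A second wrist view from farther right gives the baseline.

```bash
python3 drive.py '[[-0.01,-0.036,0,0,0,0],[-0.022,-0.073,0,0,0,0],[-0.034,-0.11,0,0,0,0],[-0.046,-0.147,0,0,0,0],[-0.056,-0.183,0,0,0,0],[-0.056,-0.183,0,0,0,0],[-0.056,-0.183,0,0,0,0]]'
python3 - <<'E'
from h import *
import pickle
c=read_camera("wrist"); pickle.dump(c,open("w2.pkl","wb")); save(c,"pics/w2.png")
cv2.imwrite("pics/w2b.png",cv2.resize(cv2.imread("pics/w2.png"),(800,600),interpolation=cv2.INTER_CUBIC))
E
```

```text
t: 2.03
tool_pos: [0.5695, 0.0797, 0.2907]
tool_rot: [180.0, 0.0, 165.5]
ft_force: [-0.5, 0.4, -0.3]
grip_width: 0.996
finger_force: 0.0
```

View pics/w2b.png

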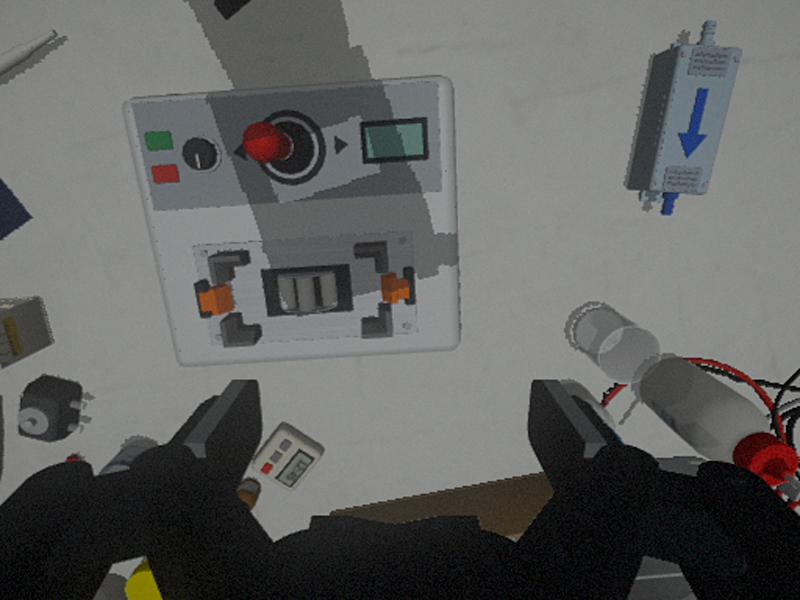

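w2 readings: arrow (703,89) to (689,158), pads at (709,61) and (685,179), window centre (307,290), left catch (397,289), plate corners at (193,245), (416,232), (418,332) and (200,350).

```bash
cat > m.py <<'E'
from h import *
import pickle
A=pickle.load(open("w1.pkl","rb"));B=pickle.load(open("w2.pkl","rb"))
f=lambda u,v:((u+.5)*.64-.5,(v+.5)*.64-.5)
pts={"tip":((463,228),(689,158)),"tail":((468,163),(703,89)),"nozzle":((456,277),(668,213)),"pin":((471,138),(709,61)),"pout":((463,247),(685,179)),
"catL":((175,353),(397,289)),"win":((94,354),(307,290)),"plTR":((191,299),(416,232)),"plBR":((207,392),(418,332)),"dTL":((127,200),(360,122)),"dTR":((190,196),(428,118)),"dBR":((194,233),(428,160)),"dBL":((133,237),(363,165)),"levbase":((62,221),(293,147))}
for k,(a,b) in pts.items():
    x,e=tri([A,B],[f(*a),f(*b)]);print(k,x.round(4),e)
z=.072
for n,q in(("plate",[(193,245),(416,232),(418,332),(200,350)]),("win",[(262,268),(350,263),(352,312),(265,318)])):
    X=np.array([atz(B,f(*p),z) for p in q]); print(n,X.round(4).tolist(),X.mean(0).round(4))
for k in("pin","pout","tip","tail"): print(k,atz(A,f(*pts[k][0]),.041).round(4),atz(B,f(*pts[k][1]),.041).round(4))
for k in("levbase","dTL","dTR"): print(k,atz(A,f(*pts[k][0]),.07).round(4),atz(B,f(*pts[k][1]),.07).round(4))
E
python3 m.py
```

```text
tip [0.5506 0.3333 0.0417] [0.0004, 0.0004]
tail [0.5003 0.3484 0.0404] [0.0002, 0.0002]
nozzle [0.5939 0.3193 0.0301] [0.0004, 0.0004]
pin [0.4815 0.3549 0.0394] [0.0002, 0.0002]
pout [0.5669 0.3301 0.0396] [0.0004, 0.0004]
catL [0.5871 0.0762 0.0827] [0.0007, 0.0007]
win [0.5725 0.0045 0.0746] [0.0001, 0.0001]
plTR [0.5482 0.1016 0.0737] [0.0007, 0.0007]
plBR [0.6306 0.0836 0.073 ] [0.0003, 0.0003]
dTL [0.4602 0.0805 0.0692] [0.0004, 0.0004]
dTR [0.4699 0.1301 0.071 ] [0.0001, 0.0001]
dBR [0.4981 0.1232 0.0723] [0.0005, 0.0005]
dBL [0.4892 0.0745 0.071 ] [0.0007, 0.0007]
levbase [0.4639 0.0273 0.0735] [0.0006, 0.0006]
plate [[0.5151, -0.0731, 0.072], [0.5492, 0.1017, 0.072], [0.6313, 0.0835, 0.072], [0.6009, -0.1005, 0.072]] [0.5741 0.0029 0.072 ]
win [[0.5464, -0.0259, 0.072], [0.5602, 0.0442, 0.072], [0.6004, 0.0344, 0.072], [0.5874, -0.0374, 0.072]] [0.5736 0.0038 0.072 ]
pin [0.4817 0.3546 0.041 ] [0.4814 0.3538 0.041 ]
pout [0.567 0.33  0.041] [0.5663 0.3293 0.041 ]
tip [0.5511 0.3334 0.041 ] [0.5503 0.3337 0.041 ]
tail [0.5001 0.3483 0.041 ] [0.5004 0.348  0.041 ]
levbase [0.463  0.0247 0.07  ] [0.4642 0.0267 0.07  ]
dTL [0.4607 0.081  0.07  ] [0.4598 0.0805 0.07  ]
dTR [0.47   0.1297 0.07  ] [0.4697 0.1302 0.07  ]
```

```bash
cat > m2.py <<'E'
from m import *
def ang(p,q,z):
    a,b=atz(B,f(*p),z),atz(B,f(*q),z); d=b-a; return round(float(np.degrees(np.arctan2(d[1],d[0]))),2),((a+b)/2).round(4),round(float(np.linalg.norm(d)),4)
print("front",ang((140,97),(440,76),.07)); print("back",ang((190,365),(448,350),.07))
print("cats",ang((215,299),(397,289),.084)); print("panel back edge",ang((155,210),(440,191),.07))
print("btn/disp", ang((173,149),(428,118),.07))
to([.5242,.3423,.13],163.5)
E
python3 m2.py | tail -7
python3 - <<'E'
import cv2
a=cv2.imread("pics/w2.png")[35:245,70:305]
cv2.imwrite("pics/w2c.png",cv2.resize(a,None,fx=2.8,fy=2.8,interpolation=cv2.INTER_CUBIC))
E
```

```text
front (79.27, array([0.4237, 0.0369, 0.07  ]), 0.2203)
back (79.2, array([ 0.6334, -0.0053,  0.07  ]), 0.2237)
cats (78.87, array([0.5735, 0.005 , 0.084 ]), 0.1454)
panel back edge (79.33, array([0.5026, 0.0172, 0.07  ]), 0.2237)
btn/disp (82.09, array([0.4563, 0.0342, 0.07  ]), 0.1937)
t 2.08 pos [0.5696 0.0807 0.2906] rot [1.7997e+02 1.0000e-02 1.6561e+02]
row [0.109  0.242  0.1607] [0.03 0.01 2.11] rows>= 7.4
```

View pics/w2c.png

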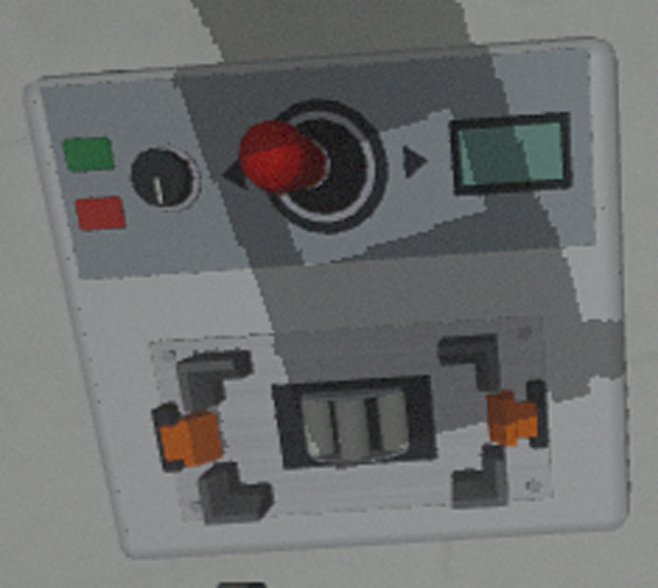

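```bash
python3 drive.py '[[0.014,0.03,0.02,0,0,0],[0.029,0.065,0.043,0,0,1],[0.044,0.098,0.065,0,0,2.11],[0.06,0.132,0.088,0,0,2.11],[0.075,0.165,0.11,0,0,2.11],[0.091,0.2,0.133,0,0,2.11],[0.104,0.23,0.152,0,0,2.11],[0.109,0.242,0.1607,0,0,2.11]]'; python3 drive.py '[[0,0,0,0,0,0],[0,0,0,0,0,0]]' | head -1
python3 - <<'E'
from h import *
to([.5242,.3423,.007],163.5)
E
```

```text
t: 2.75
tool_pos: [0.5214, 0.3464, 0.1272]
tool_rot: [-179.9, -0.1, 163.7]
ft_force: [0.9, -0.7, 0.3]
grip_width: 1.0
finger_force: 0.0
t: 2.92
t 2.92 pos [0.5231 0.3435 0.129 ] rot [-1.7995e+02 -6.0000e-02  1.6371e+02]
row [-0.0015 -0.0007  0.122 ] [-0.05 -0.06  0.21] rows>= 2.9
```

```bash
python3 drive.py '[[-0.001,-0.001,0.03,0,0,0.2],[-0.001,-0.001,0.06,0,0,0.2],[-0.001,-0.001,0.09,0,0,0.2],[-0.001,-0.001,0.11,0,0,0.2],[-0.001,-0.001,0.122,0,0,0.2],[-0.001,-0.001,0.122,0,0,0.2],[-0.001,-0.001,0.122,0,0,0.2]]'; python3 drive.py '[[0,0,0,0,0,0],[0,0,0,0,0,0],[0,0,0,0,0,0],[0,0,0,0,0,0],[0,0,0,0,0,0],[0,0,0,0,0,0],[0,0,0,0,0,0],[0,0,0,0,0,0]]' 0.0 60
```

```text
t: 3.5
tool_pos: [0.5259, 0.3402, 0.0086]
tool_rot: [180.0, 0.0, 163.3]
ft_force: [-0.2, 0.7, 0.7]
grip_width: 1.005
finger_force: 0.0
t: 4.17
tool_pos: [0.5262, 0.3406, 0.0092]
tool_rot: [179.9, 0.1, 163.3]
ft_force: [-1.2, -0.4, 8.1]
grip_width: 0.576
finger_force: 62.2
```

```bash
python3 drive.py '[[0,0,-0.02,0,0,0],[0,0,-0.05,0,0,0],[0,0,-0.085,0,0,0],[0,0,-0.12,0,0,0],[0,0,-0.15,0,0,0],[0,0,-0.175,0,0,0],[0,0,-0.181,0,0,0]]'; python3 drive.py '[[-0.008,-0.018,0,0,0,5],[-0.02,-0.045,0,0,0,11],[-0.034,-0.075,0,0,0,17],[-0.048,-0.105,0,0,0,23],[-0.062,-0.135,0,0,0,29],[-0.076,-0.165,0,0,0,35],[-0.09,-0.195,0,0,0,41],[-0.104,-0.225,0,0,0,47]]'
python3 - <<'E'
from h import *
to([.5737,.0042,.19],79.15)
E
```

```text
t: 4.75
tool_pos: [0.5268, 0.341, 0.1936]
tool_rot: [179.7, 0.3, 163.3]
ft_force: [0.6, 0.1, -1.3]
grip_width: 0.573
finger_force: 62.8
t: 5.42
tool_pos: [0.5599, 0.0931, 0.1877]
tool_rot: [-179.9, -0.0, 116.0]
ft_force: [1.4, 0.0, -1.8]
grip_width: 0.58
finger_force: 62.4
t 5.42 pos [0.5599 0.0931 0.1877] rot [-1.7994e+02 -2.0000e-02  1.1600e+02]
row [-0.086  -0.0265 -0.0023] [-0.07 -0.   36.85] rows>= 5.1
```

```bash
python3 drive.py '[[-0.02,-0.006,0,0,0,7],[-0.04,-0.012,0,0,0,14],[-0.06,-0.018,-0.001,0,0,21],[-0.075,-0.023,-0.002,0,0,28],[-0.084,-0.026,-0.002,0,0,34],[-0.086,-0.0265,-0.002,0,0,36.85],[-0.086,-0.0265,-0.002,0,0,36.85],[-0.086,-0.0265,-0.002,0,0,36.85]]'; python3 drive.py '[[0,0,0,0,0,0],[0,0,0,0,0,0],[0,0,0,0,0,0]]'
python3 - <<'E'
from h import *
import pickle
for i in range(3): o=readout.get_obs(); print(o["tool_pos"].round(4),o["tool_rot"].round(2))
c=read_camera("wrist"); pickle.dump(c,open("w3.pkl","wb")); save(c,"pics/w3.png")
cv2.imwrite("pics/w3b.png",cv2.resize(cv2.imread("pics/w3.png"),(800,600),interpolation=cv2.INTER_CUBIC))
to([.5737,.0042,.19],79.15)
E
```

```text
t: 6.08
tool_pos: [0.5743, 0.0059, 0.1898]
tool_rot: [-179.9, 0.0, 79.5]
ft_force: [-0.3, -0.0, -1.8]
grip_width: 0.577
finger_force: 62.5
t: 6.33
tool_pos: [0.5746, 0.0063, 0.1905]
tool_rot: [-180.0, -0.0, 79.5]
ft_force: [-0.6, -0.1, -1.8]
grip_width: 0.579
finger_force: 62.5
[0.5746 0.0063 0.1905] [-179.99   -0.     79.52]
[0.5746 0.0063 0.1905] [-179.99   -0.     79.52]
[0.5746 0.0063 0.1905] [-179.99   -0.     79.52]
t 6.38 pos [0.5746 0.0062 0.1905] rot [-179.99    0.     79.51]
row [-0.0022 -0.0005  0.0005] [-0.01  0.    0.36] rows>= 0.1
```

View pics/w3b.png

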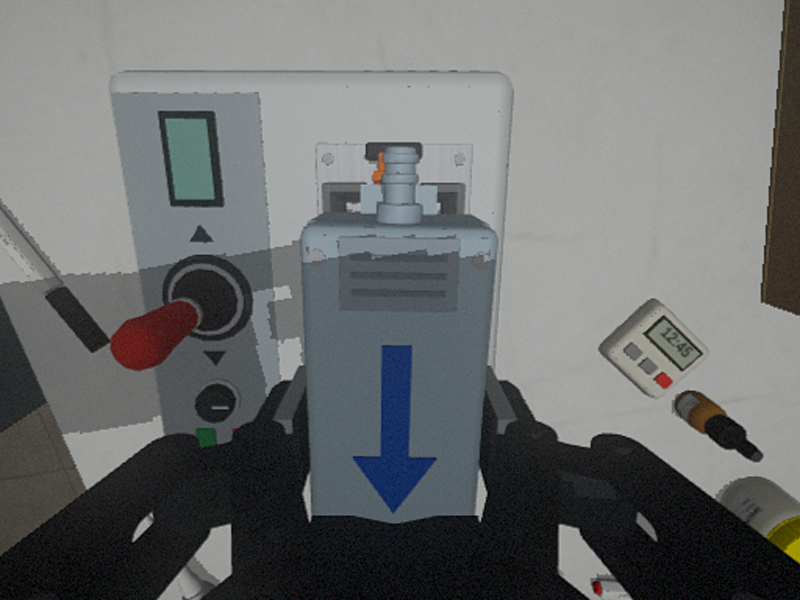

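```bash
cat > m3.py <<'E'
from h import *
import pickle
c=pickle.load(open("w3.pkl","rb")); f=lambda u,v:((u+.5)*.64-.5,(v+.5)*.64-.5)
d=np.array([np.cos(np.radians(-100.85)),np.sin(np.radians(-100.85))]); n=np.array([-d[1],d[0]])
for zt in(.221,.224,.227):
    for k,p,s in(("pad",(400,274),-.044),("tail",(397,347),-.0247),("tip",(393,511),.0279)):
        X=atz(c,f(*p),zt); print(zt,k,X.round(4),"centre",(X[:2]-s*d).round(4))
# dock seen in this view
for k,p,z in(("screwL",(327,158),.073),("screwR",(460,158),.073),("plTL",(317,143),.072),("plTR",(472,146),.072),("lev",(207,298),.0735),("dispTL",(158,111),.071),("dispTR",(213,111),.071),("dispBL",(167,206),.071),("dispBR",(223,207),.071)): print(k,atz(c,f(*p),z).round(4))
from m import B
for k,p,z in(("plTL",(416,232),.072),("plTR",(418,332),.072)): print(k,atz(B,f(*p),z).round(4))
E
python3 m3.py | grep -v e-
```

```text
0.221 pad [0.5842 0.0512 0.221 ] centre [0.5759 0.0079]
0.221 tail [0.58  0.032 0.221] centre [0.5753 0.0078]
0.221 tip [ 0.5696 -0.0187  0.221 ] centre [0.5748 0.0087]
0.224 pad [0.5843 0.0518 0.224 ] centre [0.576  0.0086]
0.224 tail [0.5802 0.0332 0.224 ] centre [0.5755 0.0089]
0.224 tip [ 0.5701 -0.0162  0.224 ] centre [0.5753 0.0112]
0.227 pad [0.5844 0.0525 0.227 ] centre [0.5761 0.0093]
0.227 tail [0.5804 0.0344 0.227 ] centre [0.5757 0.0101]
0.227 tip [ 0.5705 -0.0136  0.227 ] centre [0.5758 0.0138]
screwL [0.5525 0.089  0.073 ]
screwR [0.6236 0.076  0.073 ]
plTL [0.5487 0.0976 0.072 ]
plTR [0.6311 0.0809 0.072 ]
lev [0.4652 0.0248 0.0735]
dispTL [0.4689 0.1286 0.071 ]
dispTR [0.4977 0.1234 0.071 ]
dispBL [0.4577 0.0802 0.071 ]
dispBR [0.4886 0.074  0.071 ]
tip [0.5506 0.3333 0.0417] [0.0004, 0.0004]
tail [0.5003 0.3484 0.0404] [0.0002, 0.0002]
nozzle [0.5939 0.3193 0.0301] [0.0004, 0.0004]
pin [0.4815 0.3549 0.0394] [0.0002, 0.0002]
pout [0.5669 0.3301 0.0396] [0.0004, 0.0004]
catL [0.5871 0.0762 0.0827] [0.0007, 0.0007]
win [0.5725 0.0045 0.0746] [0.0001, 0.0001]
plTR [0.54
[... 274 characters left out ...]
0273 0.0735] [0.0006, 0.0006]
plate [[0.5151, -0.0731, 0.072], [0.5492, 0.1017, 0.072], [0.6313, 0.0835, 0.072], [0.6009, -0.1005, 0.072]] [0.5741 0.0029 0.072 ]
win [[0.5464, -0.0259, 0.072], [0.5602, 0.0442, 0.072], [0.6004, 0.0344, 0.072], [0.5874, -0.0374, 0.072]] [0.5736 0.0038 0.072 ]
pin [0.4817 0.3546 0.041 ] [0.4814 0.3538 0.041 ]
pout [0.567 0.33  0.041] [0.5663 0.3293 0.041 ]
tip [0.5511 0.3334 0.041 ] [0.5503 0.3337 0.041 ]
tail [0.5001 0.3483 0.041 ] [0.5004 0.348  0.041 ]
levbase [0.463  0.0247 0.07  ] [0.4642 0.0267 0.07  ]
dTL [0.4607 0.081  0.07  ] [0.4598 0.0805 0.07  ]
dTR [0.47   0.1297 0.07  ] [0.4697 0.1302 0.07  ]
plTL [0.5492 0.1017 0.072 ]
plTR [0.6313 0.0835 0.072 ]
```

The wrist view shows the cassette gripped squarely (arrow (397,347) to (393,511)). The dock's left plate edge at (317,143)–(472,146) is parallel to it, and the lever stands clear at the left. The cassette centre sits about 2 mm toward +y of the TCP. I shift by that and lower to just above the guides.

```bash
python3 drive.py '[[-0.004,-0.0005,0.02,0,0,0],[-0.0043,-0.0005,0.045,0,0,0],[-0.0043,-0.0005,0.068,0,0,0],[-0.0043,-0.0005,0.08,0,0,0],[-0.0043,-0.0005,0.08,0,0,0],[-0.0043,-0.0005,0.08,0,0,0]]'; python3 drive.py '[[0,0,0.004,0,0,0],[0,0,0.008,0,0,0],[0,0,0.012,0,0,0],[0,0,0.015,0,0,0],[0,0,0.015,0,0,0],[0,0,0.015,0,0,0]]'
```

```text
t: 6.88
tool_pos: [0.5736, 0.0019, 0.1108]
tool_rot: [-180.0, 0.0, 79.5]
ft_force: [0.7, 0.0, -2.6]
grip_width: 0.573
finger_force: 62.7
t: 7.38
tool_pos: [0.5734, 0.0018, 0.0955]
tool_rot: [-180.0, 0.0, 79.4]
ft_force: [0.4, 0.3, -1.7]
grip_width: 0.577
finger_force: 62.7
```

```bash
python3 drive.py '[[0,0,0.002,0,0,0],[0,0,0.004,0,0,0],[0,0,0.005,0,0,0],[0,0,0.005,0,0,0],[0,0,0.005,0,0,0]]'
```

```text
t: 7.8
tool_pos: [0.5736, 0.0019, 0.0912]
tool_rot: [180.0, -0.0, 79.5]
ft_force: [-3.1, 1.1, 5.5]
grip_width: 0.577
finger_force: 63.2
```

```bash
python3 drive.py '[[0,0,0.002,0,0,0],[0,0,0.004,0,0,0],[0,0,0.006,0,0,0],[0,0,0.006,0,0,0]]'; python3 drive.py '[[0,0,0.002,0,0,0],[0,0,0.003,0,0,0],[0,0,0.0035,0,0,0],[0,0,0.0035,0,0,0]]'
```

```text
t: 8.13
tool_pos: [0.5736, 0.0019, 0.0858]
tool_rot: [180.0, -0.0, 79.5]
ft_force: [-5.0, 0.3, 10.2]
grip_width: 0.579
finger_force: 63.5
t: 8.47
tool_pos: [0.5741, 0.0009, 0.0822]
tool_rot: [179.9, 0.1, 79.5]
ft_force: [-2.2, -4.5, 8.4]
grip_width: 0.576
finger_force: 64.3
```

```bash
python3 drive.py '[[0,0,0.001,0,0,0],[0,0,0.002,0,0,0],[0,0,0.002,0,0,0],[0,0,0.002,0,0,0]]'
```

```text
t: 8.8
tool_pos: [0.5743, 0.0015, 0.0809]
tool_rot: [179.9, 0.0, 79.4]
ft_force: [-4.5, -0.5, 16.9]
grip_width: 0.574
finger_force: 65.2
```

```bash
python3 drive.py '[[0,0,0,0,0,0],[0,0,0,0,0,0],[0,0,0,0,0,0],[0,0,-0.01,0,0,0],[0,0,-0.03,0,0,0],[0,0,-0.05,0,0,0],[0,0,-0.05,0,0,0]]' 1.0; python3 drive.py '[[0.01,0,0,0,0,0],[0.03,-0.001,0,0,0,0],[0.0465,-0.001,0,0,0,0],[0.0465,-0.001,0,0,0,0],[0.0465,-0.001,0,0,0,0],[0.0465,-0.001,0,0,0,0],[0.0465,-0.001,0,0,0,0]]' 0.0; python3 drive.py '[[0,0,0,0,0,0],[0,0,0,0,0,0]]'
```

```text
t: 9.38
tool_pos: [0.5753, 0.0016, 0.1331]
tool_rot: [179.7, -0.0, 79.4]
ft_force: [-0.1, -0.6, 1.5]
grip_width: 0.996
finger_force: 0.0
t: 9.97
tool_pos: [0.5807, 0.0472, 0.1288]
tool_rot: [-180.0, 0.0, 79.4]
ft_force: [-0.4, 0.4, -0.3]
grip_width: 0.006
finger_force: 0.0
t: 10.13
tool_pos: [0.5809, 0.0472, 0.129]
tool_rot: [-180.0, 0.0, 79.4]
ft_force: [-0.1, -0.2, 0.4]
grip_width: -0.001
finger_force: 0.0
```

```bash
python3 drive.py '[[0,0,0.005,0,0,0],[0,0,0.010,0,0,0],[0,0,0.014,0,0,0],[0,0,0.016,0,0,0],[0,0,0.016,0,0,0]]'; python3 drive.py '[[0,0,0.001,0,0,0],[0,0,0.002,0,0,0],[0,0,0.003,0,0,0],[0,0,0.003,0,0,0]]'
```

```text
t: 10.55
tool_pos: [0.5808, 0.0477, 0.1125]
tool_rot: [-180.0, 0.0, 79.4]
ft_force: [-0.1, 0.2, 0.1]
grip_width: 0.0
finger_force: 0.0
t: 10.88
tool_pos: [0.5812, 0.0477, 0.112]
tool_rot: [180.0, -0.0, 79.4]
ft_force: [-8.7, -0.1, 21.2]
grip_width: -0.002
finger_force: 10.2
```

```bash
python3 drive.py '[[0,0,-0.01,0,0,0],[0,0,-0.02,0,0,0],[-0.03,0,-0.02,0,0,0],[-0.06,0,-0.02,0,0,0],[-0.088,0,-0.02,0,0,0],[-0.088,0,-0.02,0,0,0],[-0.088,0,-0.012,0,0,0],[-0.088,0,-0.004,0,0,0]]'; python3 drive.py '[[0,0,0.002,0,0,0],[0,0,0.003,0,0,0],[0,0,0.003,0,0,0]]';python3 drive.py '[[0,0,0.001,0,0,0],[0,0,0.0015,0,0,0],[0,0,0.0015,0,0,0]]'
```

```text
t: 11.55
tool_pos: [0.5653, -0.0386, 0.1141]
tool_rot: [179.9, -0.0, 79.4]
ft_force: [0.5, 0.4, -0.3]
grip_width: 0.002
finger_force: 0.0
t: 11.8
tool_pos: [0.5649, -0.0383, 0.112]
tool_rot: [-180.0, 0.1, 79.5]
ft_force: [-7.7, -3.8, 19.3]
grip_width: 0.001
finger_force: 9.6
t: 12.05
tool_pos: [0.565, -0.0383, 0.1119]
tool_rot: [180.0, 0.1, 79.5]
ft_force: [-14.7, -3.5, 34.6]
grip_width: 0.001
finger_force: 17.5
```

```bash
python3 drive.py '[[0,0,-0.025,0,0,0],[0,0,-0.06,0,0,0],[0.01,-0.01,-0.085,0,0,0],[0.035,-0.04,-0.09,0,0,0],[0.06,-0.07,-0.09,0,0,0],[0.08,-0.098,-0.09,0,0,0],[0.0894,-0.11,-0.09,0,0,0],[0.0894,-0.11,-0.09,0,0,0]]'; python3 drive.py '[[0,0,0,0,0,0],[0,0,0,0,0,0]]'
python3 - <<'E'
from h import *
import pickle
c=read_camera("wrist"); pickle.dump(c,open("w4.pkl","wb")); save(c,"pics/w4.png")
cv2.imwrite("pics/w4b.png",cv2.resize(cv2.imread("pics/w4.png"),(800,600),interpolation=cv2.INTER_CUBIC))
s=read_camera("scene");save(s,"pics/s4.png")
to([.4727,.070,.12],79.4)
E
```

```text
t: 12.72
tool_pos: [0.4712, 0.0718, 0.1992]
tool_rot: [-179.9, -0.0, 79.7]
ft_force: [-0.2, 0.8, 0.1]
grip_width: -0.0
finger_force: 0.0
t: 12.88
tool_pos: [0.4739, 0.0691, 0.1994]
tool_rot: [180.0, 0.0, 79.5]
ft_force: [0.1, -1.5, -0.4]
grip_width: 0.004
finger_force: 0.0
t 12.98 pos [0.4738 0.0686 0.1993] rot [-1.80e+02  1.00e-02  7.94e+01]
row [ 0.0012 -0.0013  0.0793] [-0.    0.01 -0.  ] rows>= 1.9
```

View pics/w4b.png

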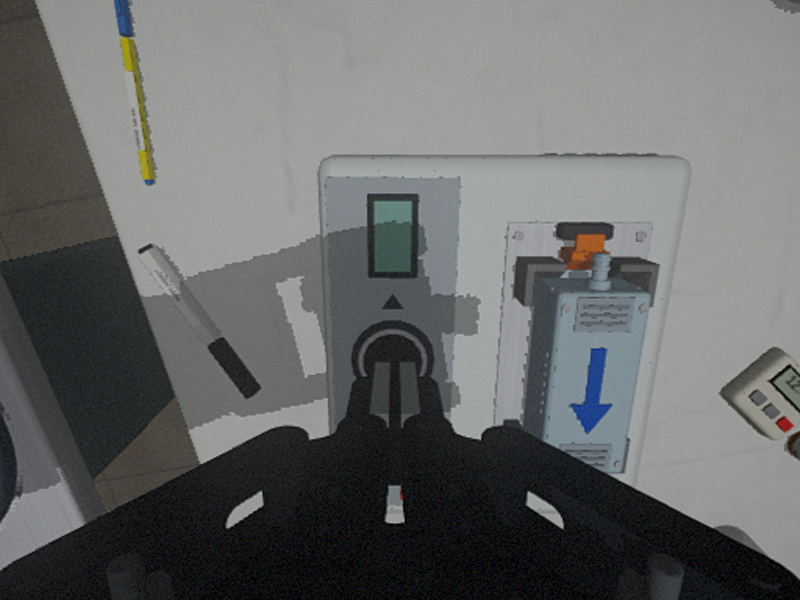

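The view shows the cassette seated between the guides, its arrow pointing to the pump's right (-y), with the left catch at (590,245) over the foot. The shut fingers (395,390) are lined up with the lever base (393,358). Now I descend on the lever's +y side and push toward -y.

```bash
python3 drive.py '[[0,-0.001,0.03,0,0,0],[0.001,-0.001,0.06,0,0,0],[0.001,-0.001,0.079,0,0,0],[0.001,-0.001,0.079,0,0,0],[0.001,-0.001,0.079,0,0,0]]'; python3 drive.py '[[-0.008,0,0,0,0,0],[-0.016,0,0,0,0,0],[-0.024,0,0,0,0,0],[-0.03,0,0,0,0,0],[-0.03,0,0,0,0,0]]'; python3 drive.py '[[-0.005,0,0,0,0,0],[-0.010,0,0,0,0,0],[-0.010,0,0,0,0,0]]'
```

```text
t: 13.4
tool_pos: [0.4724, 0.0699, 0.1202]
tool_rot: [-179.9, 0.0, 79.4]
ft_force: [0.2, -0.1, 0.7]
grip_width: -0.001
finger_force: 0.0
t: 13.82
tool_pos: [0.4671, 0.0397, 0.1213]
tool_rot: [179.9, -0.0, 79.4]
ft_force: [0.6, 1.7, 1.3]
grip_width: -0.004
finger_force: 0.9
t: 14.07
tool_pos: [0.4652, 0.0306, 0.1209]
tool_rot: [179.9, -0.0, 79.4]
ft_force: [1.3, 3.9, 3.7]
grip_width: 0.002
finger_force: 2.4
```

```bash
python3 drive.py '[[-0.003,0,0,0,0,0],[-0.005,0,0,0,0,0],[-0.005,0,0,0,0,0]]'; python3 drive.py '[[-0.002,0,0,0,0,0],[-0.003,0,0,0,0,0],[-0.003,0,0,0,0,0]]'
```

```text
t: 14.32
tool_pos: [0.4643, 0.0262, 0.1206]
tool_rot: [180.0, -0.0, 79.4]
ft_force: [2.3, 5.5, -0.3]
grip_width: -0.001
finger_force: 2.8
t: 14.57
tool_pos: [0.4636, 0.0236, 0.1204]
tool_rot: [180.0, -0.0, 79.4]
ft_force: [3.2, 6.5, -1.6]
grip_width: -0.001
finger_force: 3.1
```

```bash
python3 - <<'E'
from h import *
s=read_camera("scene");save(s,"pics/s5.png")
def red(im,box):
    im=im.astype(int);m=(im[...,2]>110)&(im[...,1]<60)&(im[...,0]<60);y,x=np.nonzero(m);k=(x>205)&(x<250)&(y>190)&(y<230);return x[k].mean().round(1),y[k].mean().round(1),x[k].min(),x[k].max(),y[k].min(),y[k].max()
print(red(cv2.imread("pics/scene0.png"),0),red(cv2.imread("pics/s5.png"),0))
for th in(0,.3,.4,.45,.5):
    L=np.array([.4647,.0255,.074]); d=np.array([-.188,-.982,0])
    print(th,proj(s,[L+h*(np.sin(th)*d+np.cos(th)*np.array([0,0,1])) for h in(.083,.055)]).round(1).tolist())
a=cv2.imread("pics/s5.png")[150:262,165:295]
cv2.imwrite("pics/s5c.png",cv2.resize(a,None,fx=5,fy=5,interpolation=cv2.INTER_CUBIC))
E
python3 drive.py '[[-0.001,0,0,0,0,0],[-0.001,0,0,0,0,0],[-0.001,0,0,0,0,0],[-0.001,0,0,0,0,0],[-0.001,0,0,0,0,0],[-0.001,0,0,0,0,0],[-0.001,0,0,0,0,0],[-0.001,0,0,0,0,0]]'
```

```text
(np.float64(223.0), np.float64(205.0), np.int64(221), np.int64(225), np.int64(203), np.int64(207)) (np.float64(227.0), np.float64(213.0), np.int64(225), np.int64(229), np.int64(211), np.int64(215))
0 [[222.3, 202.5], [223.0, 207.8]]
0.3 [[225.7, 208.6], [225.2, 211.8]]
0.4 [[226.8, 210.9], [225.9, 213.3]]
0.45 [[227.3, 212.1], [226.2, 214.1]]
0.5 [[227.8, 213.3], [226.6, 214.9]]
t: 15.28
tool_pos: [0.4633, 0.0228, 0.1204]
tool_rot: [-180.0, -0.0, 79.4]
ft_force: [2.4, 6.8, -1.8]
grip_width: 0.002
finger_force: 3.2
```

View pics/s5c.png

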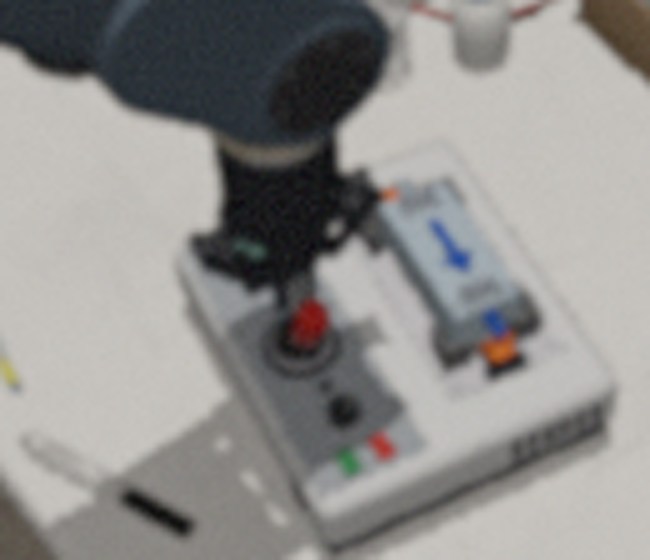

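The lever (310,320) leans well towards the blue outlet at (495,322), and comparing projections puts the tilt at about 0.45 rad. I hold it for the rest of the two seconds, then let it back gently and retreat.

```bash
python3 drive.py '[[0,0,0,0,0,0],[0,0,0,0,0,0],[0,0,0,0,0,0],[0,0,0,0,0,0],[0,0,0,0,0,0],[0,0,0,0,0,0],[0,0,0,0,0,0],[0,0,0,0,0,0]]' >/dev/null; python3 drive.py '[[0,0,0,0,0,0],[0,0,0,0,0,0],[0,0,0,0,0,0],[0,0,0,0,0,0],[0,0,0,0,0,0],[0,0,0,0,0,0],[0,0,0,0,0,0],[0,0,0,0,0,0]]'; python3 drive.py '[[0.006,0,0,0,0,0],[0.013,0,0,0,0,0],[0.02,0,0,0,0,0],[0.027,0,0,0,0,0],[0.035,0,0,0,0,0],[0.048,0,0,0,0,0],[0.055,0,0,0,0,0],[0.055,0,0,0,0,0]]'; python3 drive.py '[[0,0,-0.02,0,0,0],[0,0,-0.05,0,0,0],[0.02,0,-0.08,0,0,0],[0.05,0,-0.1,0,0,0],[0.08,0,-0.12,0,0,0],[0.11,0,-0.13,0,0,0],[0.11,0,-0.13,0,0,0],[0.11,0,-0.13,0,0,0]]'
python3 - <<'E'
from h import *
s=read_camera("scene");save(s,"pics/s6.png");w=read_camera("wrist");save(w,"pics/w6.png")
im=s["image"].astype(int);m=(im[...,0]>110)&(im[...,1]<60)&(im[...,2]<60);y,x=np.nonzero(m);k=(x>205)&(x<250)&(y>190)&(y<230);print(x[k].mean(),y[k].mean(),"start 223.0,205.0")
E
```

```text
t: 16.62
tool_pos: [0.4634, 0.0228, 0.1204]
tool_rot: [-180.0, -0.0, 79.4]
ft_force: [2.6, 7.2, -1.6]
grip_width: 0.003
finger_force: 3.2
t: 17.28
tool_pos: [0.4734, 0.0775, 0.1204]
tool_rot: [-180.0, 0.0, 79.5]
ft_force: [0.7, 0.6, -0.6]
grip_width: -0.001
finger_force: 0.0
t: 17.95
tool_pos: [0.4935, 0.1851, 0.2507]
tool_rot: [180.0, 0.0, 79.6]
ft_force: [-1.1, -0.5, 0.9]
grip_width: 0.003
finger_force: 0.0
222.82608695652175 205.0 start 223.0,205.0
```

```bash
python3 -c "
from workcell import r, readout, read_camera
print(r.sign_off())"
```

```text
the job is handed in; nothing more can be done
None
```

I handed the job in at about 18 s; the sign-off returned no verdict. The cassette is docked with its outlet end to the pump's right, and pressing found both ends fully down. The right catch I inferred from that pressing, not from a close look. I held the jog lever about 0.45 rad (by camera) towards the outlet for about 2 s, and it is back upright with the arm clear of everything.

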